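Hang the bottle shelf in the slotted rack and load it

TASK

Hang the small metal shelf on the slotted bench rack: hook its two tabs into the upper pair of slots, then push it down until the tabs are locked fully home. After that, stand the dropper bottle upright on the shelf. Do not tip the bottle over, and leave everything else on the bench where it is.

Things in the scene. Friction and masses are not known exactly. Their poses are not given: they have to be found in the camera images.
- shelf: loose folded-sheet aluminium shelf, about 0.22 kg, 110 deep (x) x 170 wide (y), lying level on the bench. Origin: centre of its underside; x points to its back (the tab side), z up. Tray plate z 30 to 35 (top); front rail x -55 to -49, up to z 50; back plate x 49 to 55, z 0 to 76; side skirts below the plate.
- shelf_pull (a point): grip point on the shelf: middle of the raised pull at its front edge, 60 above the shelf's underside (shelf x -51, y 0). The pull is 10 thick in x, 56 wide in y, top at z 80; pinch it across its thickness from above. The plate behind it is free.
- shelf_tabs (a point): point midway between the roots of the shelf's two tabs: rear face of back plate (shelf x 55, y 0), height of the necks' underside (z 56). Tabs at y -55 and 55, 20 wide: a level neck z 56 to 64 runs back from the plate and ends in a lip turned down to z 36, whose inner face is about 7 behind the back plate; the tabs' rearmost point is at x 71.
- rack: grey slotted rack, fixed to the bench, 211 high; two uprights 50 wide centred at y -55 and 55, front sheet 5 thick, open channels behind. Origin: on the bench under the centre of the uprights' front face; x points from front to back (the shelf hangs on the -x side), z up. Each upright has two slots 26 wide, 38 high: lower z 71 to 109, upper z 161 to 199.
- rack_upper (a point): point on the rack's front face midway between the upper slots, at their lower edges (z 161); axes as the rack's. Locked home, shelf_tabs lies here within about 2 mm; the shelf's underside is then 105 and its plate top 140 above the bench. To enter, hold the shelf level 20 to 30 higher (25 is mid), move it in until the back plate meets the uprights, then straight down.
- rack_catch (a point): point midway between two hidden sprung rollers, one behind each upper slot. They stop the hooked shelf 9 to 14 above its locked height: its weight does not pass them; a push down of 5 to 10 N near the back of the plate does (about 20 N at mid-plate; pushing the front edge alone jams it), or moving it down while gripped. Home, the shelf sags about 0.04 rad to the front.
- bottle: loose brown dropper bottle with a black screw cap and rubber bulb, standing upright, about 0.055 kg. Origin: centre of its base, z up. Round body 36 diameter up to 66 high, cap 23 diameter to 81, bulb 15 diameter to 108 (top)
- label_roll: loose white label roll lying flat, 62 diameter, 26 high, a bystander; origin at the centre of its underside
- timer: loose flat red bench timer, 78 x 62 x 17, a bystander; origin at the centre of its underside
- calculator: loose pocket calculator, 108 x 66 x 13, a bystander; origin at the centre of its underside
- notebook: loose teal notebook, 148 x 109 x 16, a bystander lying beside the rack; origin at the centre of its underside
- slide_pack: loose white box, 87 x 95 x 34, a bystander; origin at the centre of its underside

How it is judged:
By the outcome, as a careful person would: the job done as asked, in the order asked, and still so for the second after the job is handed in, with the robot touching nothing.
It also fails if it takes over 67 s, if anything falls off the work surface, if the arm or the gripper's body presses on something with over 40 N, if the wrist force passes 120 N, or if a joint passes its speed limit or range.

ROBOT

A 6-joint arm with a two-finger parallel gripper is mounted at the origin on a cart in front of the work surface, level with it; the furniture and walls round the work are solid. World frame = base frame: x ahead of the robot, y to its left, z up, the work surface at z = 0. Lengths are in m, angles in rad, forces in N, time in s.
With the tool pointing down it reaches from about 0.3 to 0.95 m from the base axis. Payload 3.1 kg.
Tool frame: the origin (TCP) lies on the mounting face of the last link; the fingertips stand 173 mm ahead of it and the grasp point (between the pads) lies 155 mm ahead of it; z points along the fingers, y is the line along which they close (so a half turn about z gives the same grasp; the last joint's range is limited). The gripper opens to 85 mm and grips with 20 to 120 N. Pads are 22 mm wide; open, the fingers measure 114 mm over their backs; the gripper's body (76 mm by 85 mm) begins 54 mm behind the grasp point. The pads swing forward as they close: fully open they stand 13 mm farther back than shut.
Start: joints at [-1.177, 0.308, 1.634, -0, 1.2, -0.07], TCP at [0.28, -0.559, 0.405] pointing down, gripper open.
Joint ranges: [-3.06, 3.06], [-0.79, 1.96], [0.05, 2.63], [-1.19, 4.34], [0.05, 2.64], [-2.94, 2.94]. Speed limits (rad/s): [2.79, 2.79, 3.14, 3.14, 3.14, 3.14].

INTERFACE

Orientations are given as a rotation vector (axis times angle).
In Python, from workcell import * gives the robot as it stands. The module is installed in compiled form; this text tells all that it offers.
- The arm moves only by the tool arm_command, never from a script. Its argument "series" is a list of rows, each a list of 6 numbers: the shift along the tool's x, y, z normalised to -1 to 1, where 1 is 0.5 m, then the turn, a rotation vector about the tool's x, y, z normalised to -1 to 1, where 1 is 2 pi rad. A call has 1 to 8 rows; each row shifts and turns the commanded pose from where the row before left it, along the tool's axes as they then stand; what a row does not reach is not made up. A row lasts 1/10 s, in which the tool goes at most 50 mm and 8.59 degrees, less where a joint would pass 70% of its speed; a pose out of reach is approached as far as the arm can. A call with a number of a shift or a turn outside -1 to 1 is refused whole. A call with a gripper value outside its range is refused whole. "gripper" is the closure, from 0 (fully open) to 1 (shut), set as the call begins (left out, the last holds). The fingers move at their own pace and stop on an object; "force" is the grip in N (left out, the last holds). Time passes only in rows, so rows that do not move let the fingers close. It gives the time, the measured TCP pose, the force, the opening and the grip force at its end, in the units of the state.
- get_state(): the state, without advancing time (a new reading comes with each control period).
- snapshot(name): name is "scene" or "top"; returns the picture (384x512x3 uint8, red, green, blue); there is no depth.
- camera_params(name): a dict with "fx", "fy", "cx", "cy" (pixels), "dist_coeffs" ([k1, k2, p1, p2, k3] as OpenCV has them; the pictures are not rectified), "R" (3x3) and "t" (3): a world point X has camera coordinates R X + t. Camera axes: x right, y down, z forward; pixel columns grow to the right and rows downward; lengths in m; the calibration is good to about 2 mm. A picture is of the moment at which its call begins. camera_params takes no time and is no camera call.
- close_job(): hands the job in; it is judged then, once.
The state is a dict: "time": time; "joints": joint angles; "joint_velocities": joint speeds; "joint_torque": joint torques, N m; "tcp_pos": TCP position; "orientation": TCP orientation; "wrist_force": force on the tool from outside, world axes, zero at the start; "wrist_torque": the same for the moment, N m; "gripper_width": finger opening in m; "grip_force": force on a finger pad.
Only numpy, scipy, OpenCV 4.12 (cv2) and the standard library are available. Lean on these libraries where they do the work, as an engineer would, in place of code of your own. Each camera call takes 0.05 s, during which the arm holds its last target. There are 200 camera calls.

## Working session

There is one attempt and no reset: what is moved stays moved. The work goes in short steps, Python scripts to look and compute and a tool call to move; the robot and the scene stay as the last step left them, time stands still between calls to the robot, and variables do not carry over. Pictures are saved under pics/ and viewed, at most 10 in all, crops included, and the job is handed in when it is done.

Besides the shell and the picture viewer there is one more tool, called as a command line: name --pt "numbers of a row" for each row, then --argument value for the rest. arm_command: Moves the arm, as the interface text tells. Scaled input: -1 to 1 covers 0.5 m each way for a shift and 2 pi rad each way for a turn. Its arguments: {"type":"object","properties":{"series":{"type":"array","items":{"type":"array","items":{"type":"number"}}},"gripper":{"type":"number"},"force":{"type":"number"}},"required":["series"]}

```bash
mkdir -p pics; python3 - <<'E'
from workcell import *
import cv2,numpy as np
for n in("scene","top"):
    im=snapshot(n); cv2.imwrite(f"pics/{n}0.png",im[:,:,::-1]); cv2.imwrite(f"pics/{n}0b.png",cv2.resize(im[:,:,::-1],(800,600),interpolation=cv2.INTER_CUBIC))
    p=camera_params(n); print(n,{k:np.round(v,4).tolist() for k,v in p.items()})
s=get_state();print({k:np.round(v,4).tolist() for k,v in s.items()})
E
```

```text
scene {'fx': 448.2064, 'fy': 448.2064, 'cx': 257.5753, 'cy': 189.2152, 'dist_coeffs': [-0.1544, 0.0, 0.0, 0.0, 0.0], 'R': [[0.6834, -0.73, 0.0068], [-0.3464, -0.3324, -0.8772], [0.6426, 0.5972, -0.4801]], 't': [-0.3374, 0.2997, 1.1313]}
top {'fx': 464.1943, 'fy': 464.1943, 'cx': 254.1763, 'cy': 196.8629, 'dist_coeffs': [-0.0025, 0.0, 0.0, 0.0, 0.0], 'R': [[-0.2607, -0.9654, 0.0002], [-0.9265, 0.2502, -0.2811], [0.2713, -0.0735, -0.9597]], 't': [0.1701, 0.5059, 1.6975]}
{'time': 0.1, 'joints': [-1.1767, 0.309, 1.6351, -0.0, 1.1997, -0.0697], 'joint_velocities': [-0.0015, -0.002, -0.0009, -0.0002, -0.0003, 0.0011], 'joint_torque': [0.0, -41.6408, -27.7644, -0.0001, 0.0041, 0.0], 'tcp_pos': [0.2794, -0.5586, 0.4035], 'orientation': [-3.0555, -0.7215, 0.0005], 'wrist_force': [-0.8156, 0.1506, -0.1535], 'wrist_torque': [-0.0427, -0.0452, -0.0036], 'grip_force': 0.0, 'gripper_width': 0.0858}
```

View pics/scene0b.png

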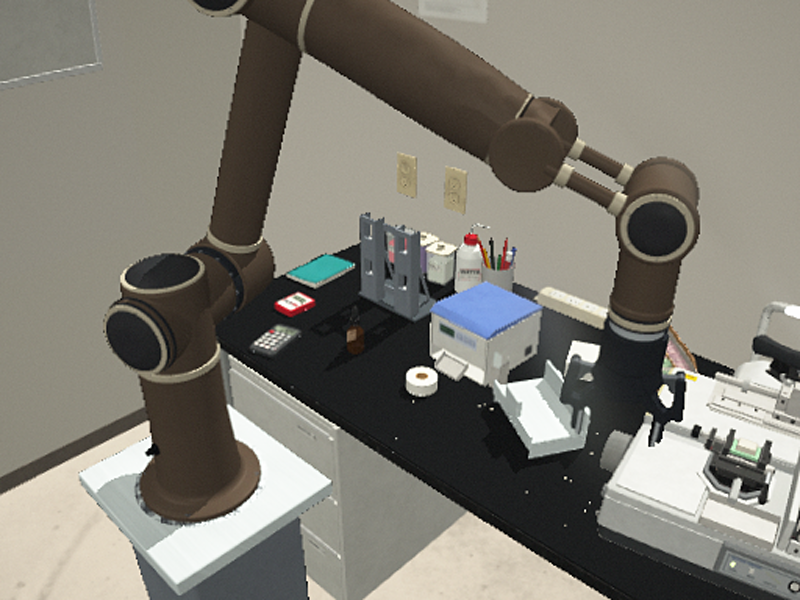

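View pics/top0b.png

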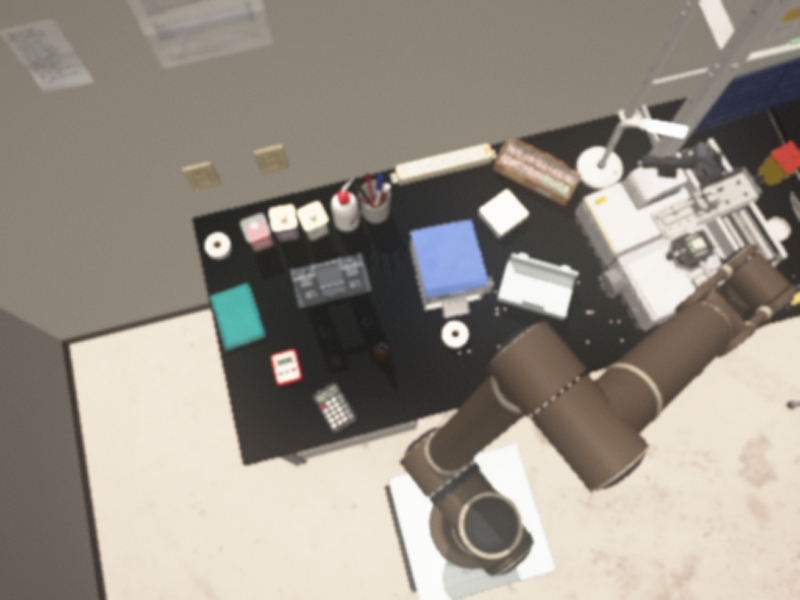

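The scene view shows the shelf at about (540,415), the rack at (400,265), and the bottle at (355,330). In the top view they're at (538,285), (330,280) and (382,352). Next I'll enlarge these areas to read exact pixels.

```bash
python3 - <<'E'
import cv2,numpy as np
S=cv2.imread("pics/scene0.png");T=cv2.imread("pics/top0.png")
def crop(im,x,y,w,h,k):
    c=cv2.resize(im[y:y+h,x:x+w],(w*k,h*k),interpolation=cv2.INTER_CUBIC)
    c=cv2.convertScaleAbs(c,alpha=1.3,beta=25)
    for i in range(0,w,10): cv2.line(c,(i*k,0),(i*k,6 if i%50 else 14),(0,255,255),1); i%20==0 and cv2.putText(c,str(x+i),(i*k,22),0,.35,(0,255,255),1)
    for i in range(0,h,10): cv2.line(c,(0,i*k),(6,i*k),(0,255,255),1); cv2.putText(c,str(y+i),(8,i*k+4),0,.35,(0,255,255),1)
    return c
cv2.imwrite("pics/c1.png",np.hstack([crop(S,306,225,80,75,5),crop(T,310,155,80,75,5)]))
cv2.imwrite("pics/c2.png",np.hstack([crop(S,210,130,80,110,5),crop(T,180,155,80,110,5)]))
E
```

```text
(no output)
```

View pics/c1.png

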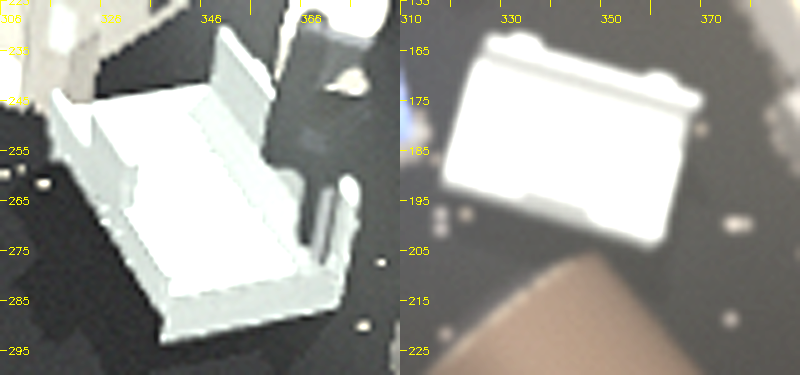

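View pics/c2.png

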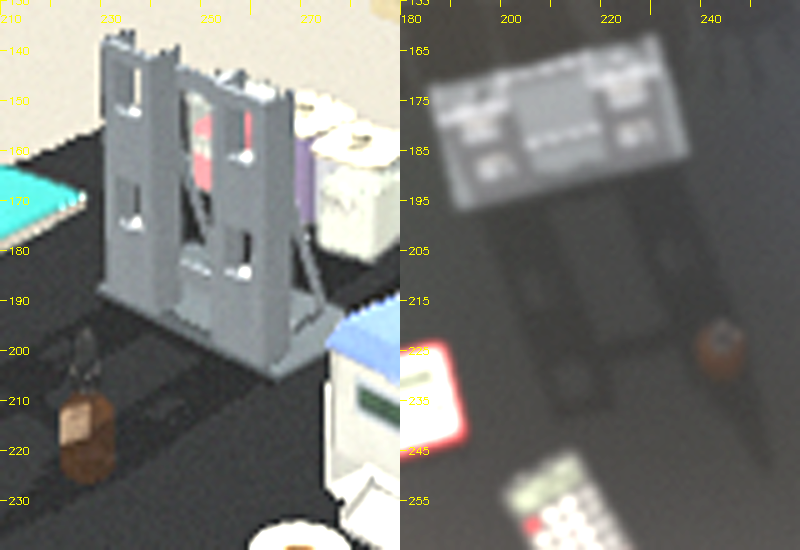

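Readings from the crops: the shelf's back (tab side) points up in the top view and its pull faces the robot. The back plate's top corners in the scene view are (350,230) and (375.5,261), and the pull's top runs (324.5,248) to (333,259). The rack's front bottom corners are (230,188) and (264,205) in scene, (192,197) and (238,187) in top. Next I'll fit poses to these.

```bash
cat > h.py <<'E'
from workcell import *
import cv2,numpy as np
from scipy.optimize import least_squares
from scipy.spatial.transform import Rotation as Ro
P={n:camera_params(n) for n in("scene","top")}
def proj(n,X):
    p=P[n];K=np.array([[p["fx"],0,p["cx"]],[0,p["fy"],p["cy"]],[0,0,1.]])
    return cv2.projectPoints(np.float64(X).reshape(-1,1,3),cv2.Rodrigues(np.array(p["R"]))[0],np.float64(p["t"]),K,np.float64(p["dist_coeffs"]))[0][:,0]
def W(q,pts): # q=x,y,yaw,z ; pts in mm
    return Ro.from_euler('z',q[2]).apply(np.float64(pts)/1000)+[q[0],q[1],q[3]]
def fit(obs,q0,zfree=True):
    def r(q):
        q=np.r_[q[:3],q[3] if zfree else 0.]
        return np.concatenate([(proj(n,W(q,[o[:3] for o in obs if o[3]==n]))-[o[4:6] for o in obs if o[3]==n]).ravel() for n in("scene","top") if any(o[3]==n for o in obs)])
    s=least_squares(r,q0,loss='soft_l1',x_scale=[.1,.1,.3,.1]); 
    q=s.x; print(np.round(q,4)); rr=r(q).reshape(-1,2)
    oo=[o for n in("scene","top") for o in obs if o[3]==n]
    for o,e in zip(oo,rr): print(o,np.round(e,1))
    return q
E
python3 - <<'E'
from h import *
s,t="scene","top"
print("shelf");q=fit([(55,-85,0,s,373,287),(55,-85,76,s,375.5,261),(55,85,76,s,350,230),(-55,85,50,s,316,243),(-55,-85,50,s,338.5,282),(-56,28,80,s,324.5,247.5),(-56,-28,80,s,333,259),
(55,85,76,t,327,163),(55,-85,76,t,370,175),(-55,85,50,t,319,190.5),(-55,-85,50,t,361,203)],[.6,-.3,-.2,0.])
print(proj(s,W(q,[[-55,-85,0],[-55,-85,35]])),proj(t,W(q,[[-55,-85,0],[-51,0,80]])))
print("rack");r=fit([(0,80,0,s,230.5,188.5),(0,-80,0,s,264,206),(0,80,211,s,231,138),(0,-80,211,s,264,151),(0,55,161,s,235,153),(0,-55,161,s,258,162),
(0,80,0,t,192,197),(0,-80,0,t,238,187)],[.7,.2,.2,0.])
print(proj(t,W(r,[[0,55,161],[0,-55,161],[0,55,71],[0,-55,71],[0,80,211],[0,-80,211]])))
print("bottle");fit([(0,0,108,s,227,196),(0,0,33,s,227,217),(0,0,108,t,246,219.5),(0,0,33,t,244,225.5)],[.5,.1,0,0.])
E
```

```text
shelf
[ 0.5026 -0.3222 -0.5546 -0.0034]
(55, -85, 0, 'scene', 373, 287) [0.2 0.4]
(55, -85, 76, 'scene', 375.5, 261) [1.8 4.5]
(55, 85, 76, 'scene', 350, 230) [0.  0.9]
(-55, 85, 50, 'scene', 316, 243) [-1.3  0.8]
(-55, -85, 50, 'scene', 338.5, 282) [-0.1 -1.5]
(-56, 28, 80, 'scene', 324.5, 247.5) [-1.9 -0.9]
(-56, -28, 80, 'scene', 333, 259) [-2.4 -0.5]
(55, 85, 76, 'top', 327, 163) [ 0.1 -0.7]
(55, -85, 76, 'top', 370, 175) [-0.2 -0.9]
(-55, 85, 50, 'top', 319, 190.5) [ 0.2 -0.4]
(-55, -85, 50, 'top', 361, 203) [ 0.9 -0.8]
[[336.45036208 294.90951864]
 [337.79933107 284.90011882]] [[359.10340088 205.58502476]
 [342.14418875 192.93008318]]
rack
[ 0.6113  0.1639 -0.0022  0.0023]
(0, 80, 0, 'scene', 230.5, 188.5) [0.9 2. ]
(0, -80, 0, 'scene', 264, 206) [-1.  -0.2]
(0, 80, 211, 'scene', 231, 138) [-0.8 -0.2]
(0, -80, 211, 'scene', 264, 151) [-0.2 -0.4]
(0, 55, 161, 'scene', 235, 153) [ 0.4 -0.1]
(0, -55, 161, 'scene', 258, 162) [0.2 0.1]
(0, 80, 0, 'top', 192, 197) [ 5.6 -0.2]
(0, -80, 0, 'top', 238, 187) [-1.4 -0.1]
[[199.10420673 182.64903789]
 [228.40045092 175.25677272]
 [201.77570256 189.94863764]
 [229.64254169 182.88141222]
 [190.60446247 179.99646884]
 [234.46724069 168.96234631]]
bottle
[ 0.4461  0.0909  0.0223 -0.0032]
(0, 0, 108, 'scene', 227, 196) [-0.3  0.5]
(0, 0, 33, 'scene', 227, 217) [ 0.3 -0.5]
(0, 0, 108, 'top', 246, 219.5) [-1.   0.7]
(0, 0, 33, 'top', 244, 225.5) [ 1.3 -0.8]
```

```bash
cat >> h.py <<'E'
def ov(im,n,org,k,q,polys,col):
    for p in polys:
        u=(proj(n,W(q,p))-org+.5)*k
        cv2.polylines(im,[np.int32(u*8)],False,col,1,cv2.LINE_AA,3)
def box(y0,y1,z0,z1,x=0): return [(x,y0,z0),(x,y1,z0),(x,y1,z1),(x,y0,z1),(x,y0,z0)]
RACK=[box(s*55-25,s*55+25,0,211) for s in(1,-1)]+[box(s*55-13,s*55+13,z,z+38) for s in(1,-1) for z in(71,161)]
SHELF=[box(-85,85,0,76,55),box(-28,28,50,80,-51),box(-85,85,0,50,-55),[(-55,-85,35),(55,-85,35),(55,85,35),(-55,85,35)],[(-55,-85,0),(55,-85,0)]]
def big(im,org,w,h,k):
    x,y=org; return cv2.convertScaleAbs(cv2.resize(im[y:y+h,x:x+w],(w*k,h*k),interpolation=cv2.INTER_CUBIC),alpha=1.4,beta=25)
E
python3 - <<'E'
from h import *
S=cv2.imread("pics/scene0.png");T=cv2.imread("pics/top0.png")
r=[.6113,.1639,-.0022,0]; q=[.5026,-.3222,-.5546,0]
out=[]
a=big(S,(220,125),57,85,7);b=big(T,(182,155),57,85,7);b0=b.copy()
ov(a,"scene",(220,125),7,r,RACK,(0,255,0));ov(b,"top",(182,155),7,r,RACK,(0,255,0))
cv2.imwrite("pics/o1.png",np.hstack([a,b]))
a=big(S,(310,225),73,75,5);b=big(T,(312,155),73,75,5)
ov(a,"scene",(310,225),5,q,SHELF,(0,0,255));ov(b,"top",(312,155),5,q,SHELF,(0,0,255))
cv2.imwrite("pics/o2.png",np.hstack([a,b]))
E
```

```text
(no output)
```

View pics/o1.png

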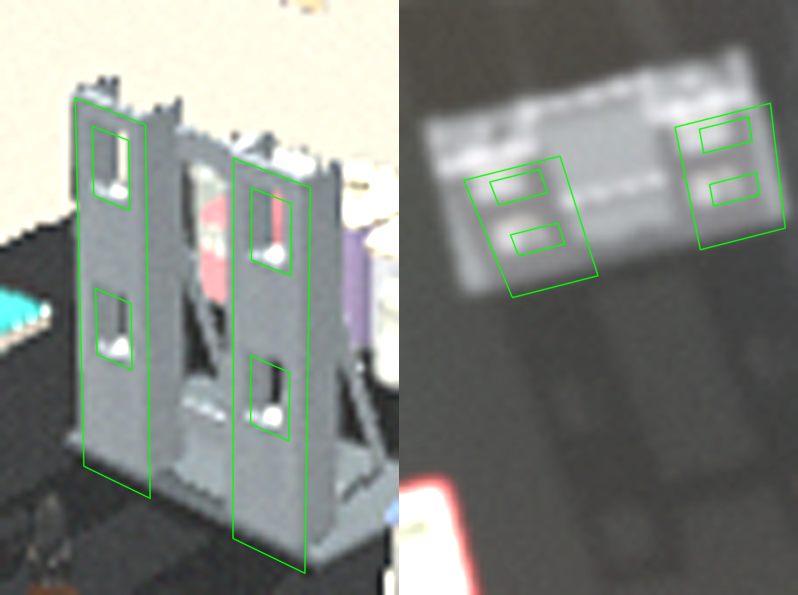

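View pics/o2.png

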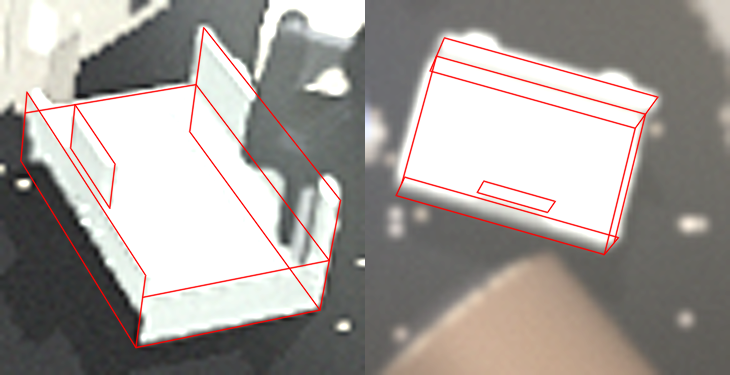

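The overlay shows the rack about 10 mm farther left and back than my first fit: the bright slot patches misled me, and a base plate wider than the uprights confused the corners. The shelf fit is close. Next I'll get subpixel edges from intensity profiles.

```bash
python3 - <<'E'
from h import *
S=cv2.cvtColor(cv2.imread("pics/scene0.png"),6).astype(int);T=cv2.cvtColor(cv2.imread("pics/top0.png"),6).astype(int)
print("scene rows u=226..272")
for v in(148,150,160,165,170,178,181,185,190): print(v,*S[v,226:273])
print("scene cols v=180..210")
for u in(231,234,237,240,254,257,260,263): print(u,"|",*S[134:170,u],"|",*S[180:210,u])
print("top rows u=182..242")
for v in(172,175,178,181,184,187,190): print(v,*T[v,182:244])
print("top cols v=158..202")
for u in(191,194,197,200,203,213,220,223,226,229,232): print(u,*T[158:203,u])
E
```

```text
scene rows u=226..272
148 164 164 165 169 77 91 89 82 86 80 73 168 102 93 82 81 77 83 82 80 66 103 127 114 98 92 94 91 88 93 112 143 140 174 186 185 188 187 205 116 161 73 106 178 196 194 189
150 163 164 166 170 59 89 92 92 85 79 92 149 102 96 83 82 84 83 87 85 39 101 148 159 149 118 96 94 91 94 93 95 98 90 93 103 138 112 96 79 78 77 70 178 180 215 229
160 28 33 30 29 41 93 98 98 95 94 94 97 96 97 85 80 84 83 79 82 87 72 119 162 155 179 118 93 93 87 102 101 137 206 137 97 96 81 82 83 81 80 79 107 106 98 114
165 31 29 30 28 42 97 101 85 90 93 98 96 95 96 87 82 84 81 86 82 65 83 100 138 137 139 105 93 94 97 97 97 93 93 97 94 92 84 82 83 81 83 82 105 104 96 88
170 135 45 25 28 22 98 98 85 80 81 83 51 95 100 87 81 85 86 83 86 36 17 77 91 69 17 73 97 95 97 95 97 94 94 95 99 93 83 84 82 79 84 82 119 101 93 87
178 28 31 29 25 24 80 98 100 97 98 95 96 97 98 93 85 85 82 86 85 56 56 64 55 35 86 95 98 95 80 85 85 67 20 71 95 98 81 78 85 81 84 43 60 89 68 20
181 31 31 27 30 24 79 99 96 97 95 94 93 94 99 91 85 84 83 83 82 104 110 101 102 99 105 97 100 92 84 85 83 65 12 97 101 95 85 83 84 86 84 47
[... 4638 characters left out ...]
0 105 92 89 86 87 88 95 102 99 98 98 100 103 99 87 77 68 53 39 33 33 36 38 39 37 40 37 38 38 37
223 34 37 35 37 41 62 92 118 133 126 120 135 151 148 146 139 137 135 118 95 86 89 100 104 105 99 90 84 81 80 76 59 42 33 33 34 34 36 37 38 37 37 39 37 36
226 35 35 34 37 44 59 81 100 112 126 143 156 150 141 138 137 139 129 105 88 88 102 119 127 133 123 100 86 82 77 66 50 36 32 30 31 30 31 29 31 31 33 33 33 35
229 35 37 38 53 76 95 102 102 107 118 135 139 121 103 98 104 103 94 87 84 92 107 113 111 107 96 86 81 80 69 54 39 32 30 30 31 30 30 30 31 30 29 29 30 29
232 36 36 36 38 46 52 60 70 76 85 98 104 104 98 97 97 97 95 92 90 90 91 89 88 88 84 81 80 74 58 43 33 32 31 31 31 31 29 31 30 30 30 31 30 30
```

```bash
cat >> h.py <<'E'
def fitm(obs,q0,pr=1):
    s_=lambda q:np.concatenate([np.nan_to_num(np.subtract(proj(o[3],W(q,[o[:3]]))[0],o[4:6])) for o in obs])
    s=least_squares(s_,q0,loss='soft_l1',x_scale=[.1,.1,.3,.1]); print(np.round(s.x,4))
    for o,e in zip(obs,s.fun.reshape(-1,2)): pr and print(o,np.round(e,1))
    return s.x
E
python3 - <<'E'
from h import *
s,t,N="scene","top",np.nan
o=[(0,80,115,s,230.35,N),(0,30,115,s,239.6,N),(0,-30,150,s,251.8,N),(0,-80,150,s,262.5,N),(0,55,90,s,235,N),(0,-55,90,s,257.05,N),
(0,55,161,s,N,152.5),(0,-55,161,s,N,162.2),(0,-55,71,s,N,185.5),(0,55,0,s,N,190.7),(0,-55,0,s,N,201.5),
(0,0,0,t,214.55,191.45),(0,80,0,t,N,195.3),(0,-80,0,t,N,187.0)]
fitm(o,[.62,.17,0,0.])
E
```

```text
[ 6.172e-01  1.737e-01 -2.820e-02 -4.000e-04]
(0, 80, 115, 'scene', 230.35, nan) [0.1 0. ]
(0, 30, 115, 'scene', 239.6, nan) [0.3 0. ]
(0, -30, 150, 'scene', 251.8, nan) [-0.  0.]
(0, -80, 150, 'scene', 262.5, nan) [-0.3  0. ]
(0, 55, 90, 'scene', 235, nan) [0.3 0. ]
(0, -55, 90, 'scene', 257.05, nan) [-0.2  0. ]
(0, 55, 161, 'scene', nan, 152.5) [ 0.  -0.3]
(0, -55, 161, 'scene', nan, 162.2) [ 0.  -0.6]
(0, -55, 71, 'scene', nan, 185.5) [ 0.  -0.6]
(0, 55, 0, 'scene', nan, 190.7) [0.  1.1]
(0, -55, 0, 'scene', nan, 201.5) [0. 1.]
(0, 0, 0, 'top', 214.55, 191.45) [-0.1 -0.2]
(0, 80, 0, 'top', nan, 195.3) [0.  0.4]
(0, -80, 0, 'top', nan, 187.0) [ 0.  -0.2]
```

Rack fit is about (0.617, 0.174), yaw −0.03, z ≈ 0. That agrees with the stated heights. Now I'll compute the move to the shelf pull.

```bash
cat >> h.py <<'E'
def go(g,yaw,z_is_grasp=True):
    """print tool-frame shift (units of .5 m) and turn (units of 2pi) to grasp point g with tool y along yaw+pi/2 in world, tool down"""
    s=get_state(); R=Ro.from_rotvec(s["orientation"]); tcp=np.array(s["tcp_pos"]); best=None
    for k in(0,np.pi):
        Rt=Ro.from_euler('z',yaw+k)*Ro.from_matrix(np.diag([1,-1,-1.]))
        d=(R.inv()*Rt).as_rotvec()
        if best is None or np.linalg.norm(d)<np.linalg.norm(best): best=d
    tgt=np.array(g)+[0,0,.155]
    print("t",s["time"],"tcp",np.round(tcp,4),"shift/.5",np.round(R.inv().apply(tgt-tcp)/.5,4),"turn/2pi",np.round(best/2/np.pi,4),"Rows turn",np.linalg.norm(best)/.15)
    print("axes x,y",np.round(R.as_matrix()[:,:2].T,3).tolist(),"F",np.round(s["wrist_force"],1),"w",round(s["gripper_width"],4))
E
python3 - <<'E'
from h import *
p=W([.5026,-.3222,-.5546,0],[[-51,0,60]])[0]; print(p)
go(p+[0,0,.12],-.5546+np.pi/2)
E
```

```text
[ 0.45924433 -0.29534323  0.06      ]
t 0.1 tcp [ 0.2794 -0.5586  0.4035] shift/.5 [ 0.5572 -0.3098  0.1378] turn/2pi [-0.0003 -0.0001 -0.0879] Rows turn 3.6828801898427153
axes x,y [[0.894, 0.447, 0.0], [0.447, -0.894, -0.002]] F [-0.8  0.2 -0.2] w 0.0858
```

arm_command --pt "0.07 -0.039 0.017 0 0 0" --pt "0.07 -0.039 0.017 0 0 0" --pt "0.07 -0.039 0.017 0 0 0" --pt "0.07 -0.039 0.017 0 0 0" --pt "0.07 -0.039 0.017 0 0 0" --pt "0.07 -0.039 0.017 0 0 0" --pt "0.07 -0.039 0.017 0 0 0" --pt "0.067 -0.037 0.017 0 0 0" --gripper 0

```text
time: 0.9
tcp_pos: [0.4598, -0.2941, 0.336]
orientation: [-3.057, -0.722, 0.001]
wrist_force: [0.6, -0.8, -0.6]
gripper_width: 0.0854
grip_force: 0.0
```

arm_command --pt "0 0 0 0 0 -0.022" --pt "0 0 0 0 0 -0.022" --pt "0 0 0 0 0 -0.022" --pt "0 0 0 0 0 -0.022" --pt "0 0 0 0 0 0" --pt "0 0 0 0 0 0"

```text
time: 1.5
tcp_pos: [0.4592, -0.2957, 0.3363]
orientation: [-2.746, -1.525, 0.0]
wrist_force: [0.2, -0.2, -0.2]
gripper_width: 0.0855
grip_force: 0.0
```

```bash
python3 - <<'E'
from h import *
p=W([.5026,-.3222,-.5546,0],[[-51,0,60]])[0]
go(p,-.5546+np.pi/2)
for n in("scene","top"): cv2.imwrite(f"pics/{n}1.png",snapshot(n)[:,:,::-1])
a=big(cv2.imread("pics/scene1.png"),(300,210),80,110,5);b=big(cv2.imread("pics/top1.png"),(310,150),80,110,5)
q=[.5026,-.3222,-.5546,0]
ov(a,"scene",(300,210),5,q,SHELF,(0,0,255));ov(b,"top",(310,150),5,q,SHELF,(0,0,255))
cv2.imwrite("pics/o3.png",np.hstack([a,b]))
E
```

```text
t 1.5 tcp [ 0.4592 -0.2957  0.3363] shift/.5 [ 0.0006 -0.      0.2426] turn/2pi [-0.0001 -0.     -0.0004] Rows turn 0.016417590468569807
axes x,y [[0.529, 0.849, 0.0], [0.849, -0.529, -0.001]] F [ 0.2 -0.2 -0.2] w 0.0855
```

View pics/o3.png

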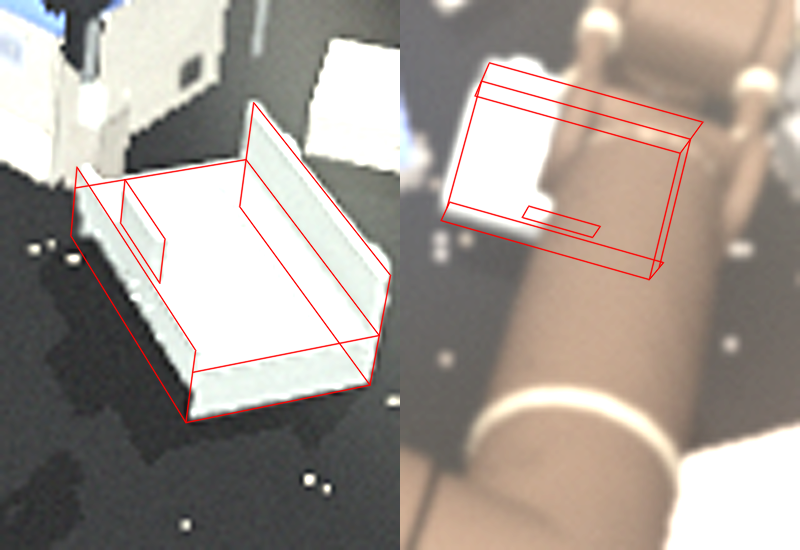

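The scene crop shows the shelf model matching within about 1 px. The pull runs (125,180) to (165,240) in the crop. Now I'll descend and grip.

arm_command --pt "0 0 0.06 0 0 0" --pt "0 0 0.06 0 0 0" --pt "0 0 0.06 0 0 0" --pt "0 0 0.04 0 0 0" --pt "0 0 0.02 0 0 0" --pt "0 0 0 0 0 0" --pt "0 0 0 0 0 0"

```text
time: 2.3
tcp_pos: [0.4598, -0.2961, 0.2174]
orientation: [2.744, 1.528, 0.001]
wrist_force: [0.7, -0.0, 0.4]
gripper_width: 0.086
grip_force: 0.0
```

arm_command --pt "0 0 0 0 0 0" --pt "0 0 0 0 0 0" --pt "0 0 0 0 0 0" --pt "0 0 0 0 0 0" --pt "0 0 0 0 0 0" --pt "0 0 0 0 0 0" --pt "0 0 0 0 0 0" --pt "0 0 0 0 0 0" --gripper 1 --force 90

```text
time: 3.1
tcp_pos: [0.4593, -0.2958, 0.2171]
orientation: [-2.744, -1.529, 0.0]
wrist_force: [-1.7, 1.8, 5.3]
gripper_width: 0.009
grip_force: 88.7
```

arm_command --pt "0 0 0 0 0 0" --pt "0 0 0 0 0 0"

```text
time: 3.3
tcp_pos: [0.4593, -0.2959, 0.2171]
orientation: [-2.744, -1.529, 0.0]
wrist_force: [-2.4, 0.6, 5.3]
gripper_width: 0.0091
grip_force: 88.7
```

arm_command --pt "0 0 -0.03 0 0 0" --pt "0 0 -0.08 0 0 0" --pt "0 0 -0.09 0 0 0" --pt "0 0 -0.09 0 0 0" --pt "0 0 -0.09 0 0 0" --pt "0 0 -0.09 0 0 0" --pt "0 0 -0.09 0 0 0"

```text
time: 4.0
tcp_pos: [0.4586, -0.2952, 0.4982]
orientation: [-2.743, -1.529, 0.001]
wrist_force: [1.4, -0.4, -3.7]
gripper_width: 0.0087
grip_force: 88.2
```

arm_command --pt "0 0 0 0 0 -0.012" --pt "0 0 0 0 0 -0.02" --pt "0 0 0 0 0 -0.02" --pt "0 0 0 0 0 -0.02" --pt "0 0 0 0 0 -0.012" --pt "0 0 0 0 0 0"

```text
time: 4.6
tcp_pos: [0.4589, -0.2955, 0.4962]
orientation: [-2.25, -2.191, 0.001]
wrist_force: [-0.2, -0.4, -2.8]
gripper_width: 0.0091
grip_force: 88.1
```

```bash
python3 - <<'E'
from h import *
# shelf origin to sit 100 mm in front of hooked pose, underside at .13; high first
rk=[.6172,.1737,-.028,0]
p=W(rk,[[-55-51-90,0,130+62]])[0]; print(p)
go(p+[0,0,.15],-.028+np.pi/2); print(get_state()["joints"])
E
```

```text
[0.42127683 0.17918728 0.192     ]
t 4.6 tcp [ 0.4589 -0.2955  0.4962] shift/.5 [ 9.470e-01 -1.002e-01 -8.000e-04] turn/2pi [-0.0002 -0.0001  0.0003] Rows turn 0.014369096834011932
axes x,y [[0.026, 1.0, 0.001], [1.0, -0.026, -0.001]] F [-0.2 -0.4 -2.8] w 0.0091
[-6.51771643e-01  8.23513486e-02  1.71622334e+00 -1.36095290e-04
  1.34434827e+00 -6.25431648e-01]
```

arm_command --pt "0.04 -0.004 0 0 0 0" --pt "0.07 -0.007 0 0 0 0" --pt "0.08 -0.008 0 0 0 0" --pt "0.08 -0.008 0 0 0 0" --pt "0.08 -0.009 0 0 0 0" --pt "0.08 -0.009 0 0 0 0" --pt "0.08 -0.009 0 0 0 0" --pt "0.08 -0.009 0 0 0 0"

```text
time: 5.4
tcp_pos: [0.4342, 0.0022, 0.4966]
orientation: [-2.252, -2.19, -0.001]
wrist_force: [0.6, 1.2, -3.5]
gripper_width: 0.0088
grip_force: 88.1
```

arm_command --pt "0.08 -0.009 0 0 0 0" --pt "0.08 -0.008 0 0 0 0" --pt "0.08 -0.008 0 0 0 0" --pt "0.07 -0.007 0 0 0 0" --pt "0.047 -0.005 0 0 0 0" --pt "0 0 0 0 0 0" --pt "0 0 0 0 0 0"

```text
time: 6.1
tcp_pos: [0.4209, 0.1794, 0.4965]
orientation: [-2.249, -2.193, 0.002]
wrist_force: [0.5, -0.3, -3.1]
gripper_width: 0.0087
grip_force: 88.1
```

arm_command --pt "0 0 0.06 0 0 0" --pt "0 0 0.08 0 0 0" --pt "0 0 0.08 0 0 0" --pt "0 0 0.06 0 0 0" --pt "0 0 0.02 0 0 0" --pt "0 0 0 0 0 0" --pt "0 0 0 0 0 0" --pt "0 0 0 0 0 0"

```text
time: 6.9
tcp_pos: [0.423, 0.179, 0.349]
orientation: [2.249, 2.19, 0.006]
wrist_force: [0.9, -0.5, -3.1]
gripper_width: 0.0089
grip_force: 88.2
```

```bash
python3 - <<'E'
from h import *
rk=[.6172,.1737,-.028,0]
p=W(rk,[[-55-51-90,0,130+62]])[0]
go(p,-.028+np.pi/2)
for n in("scene","top"): cv2.imwrite(f"pics/{n}2.png",snapshot(n)[:,:,::-1])
s=get_state();g=np.array(s["tcp_pos"])-[0,0,.155]
# shelf pose predicted from grip
q=[*(W([g[0],g[1],-.028,0],[[51,0,0]])[0][:2]),-.028,g[2]-.062]; print(q)
a=big(cv2.imread("pics/scene2.png"),(195,110),95,100,6)[:, :];b=big(cv2.imread("pics/top2.png"),(180,150),75,100,6)
for r,M,c in((rk,RACK,(0,255,0)),(q,SHELF,(0,0,255))):
  ov(a,"scene",(195,110),6,r,M,c)
a=np.hstack([big(cv2.imread("pics/scene2.png"),(195,110),65,100,6),a[:,:390]])
cv2.imwrite("pics/o4.png",a)
cv2.imwrite("pics/o5.png",b)
E
```

```text
t 6.9 tcp [0.423 0.179 0.349] shift/.5 [ 0.0002 -0.0034  0.0039] turn/2pi [ 0.0007 -0.0002  0.0002] Rows turn 0.031734782218956155
axes x,y [[0.027, 1.0, 0.001], [1.0, -0.027, 0.004]] F [ 0.9 -0.5 -3.1] w 0.0089
[np.float64(0.4736247395535818), np.float64(0.17765203739606183), -0.028, np.float64(0.13157183618725496)]
```

View pics/o4.png

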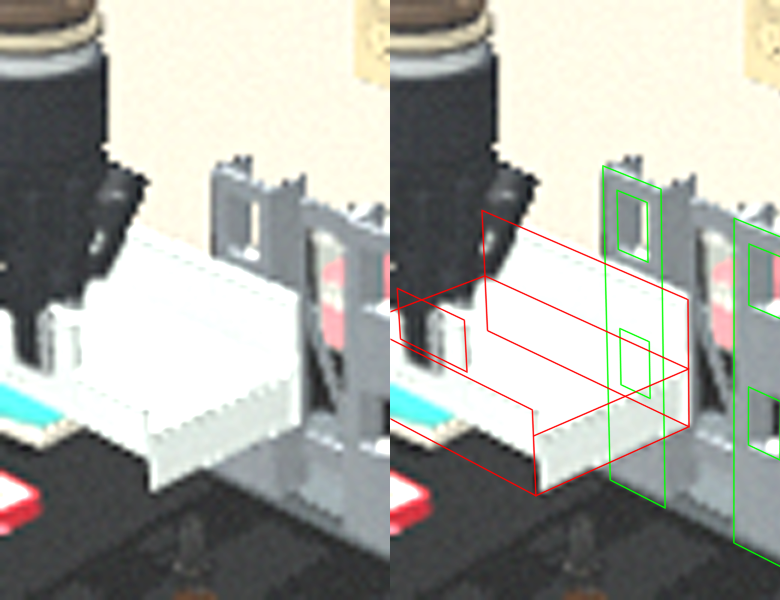

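The overlay matches: the shelf is level and about 0.8 px (2 mm) right and up from the prediction, and the rack outline fits. I'll check lateral position numerically in the top view.

```bash
python3 - <<'E'
from h import *
T=cv2.cvtColor(cv2.imread("pics/top2.png"),6).astype(int);S=cv2.cvtColor(cv2.imread("pics/scene2.png"),6).astype(int)
q=[.4736,.1777,-.028,.1316]
for z,n in((76,"back"),(35,"plate")): print(n,np.round(proj("top",W(q,[[x,y,z] for x in(55,0,-55) for y in(85,-85)])),1).tolist())
for v in range(184,232,4): print(v,*T[v,182:244])
print("scene front-right corner region / right end of back plate"); print(np.round(proj("scene",W(q,[[55,-85,76],[55,-85,0],[-55,-85,0],[-55,-85,35]])),2).tolist())
for v in(162,168,174,180): print(v,*S[v,236:252])
for u in(222,225,232,238): print(u,*S[174:198,u])
E
```

```text
back [[191.2, 202.8], [238.5, 192.0], [194.3, 217.7], [242.1, 206.6], [197.4, 232.9], [245.7, 221.6]]
plate [[192.6, 205.9], [238.9, 195.3], [195.7, 220.5], [242.4, 209.6], [198.8, 235.3], [245.9, 224.3]]
184 49 48 48 50 51 60 81 98 101 96 99 103 104 102 100 98 95 96 95 93 92 94 105 125 138 133 123 118 118 119 119 117 118 119 122 123 121 118 110 100 98 105 110 117 128 128 120 106 96 94 91 94 103 110 104 83 59 48 49 49 47 48
188 48 50 48 48 48 52 61 88 107 108 100 95 100 119 141 152 150 139 125 123 115 104 93 94 100 111 117 117 118 117 116 111 106 102 101 103 106 108 108 101 94 91 98 112 121 124 124 120 112 99 76 56 49 46 46 47 49 47 49 48 49 48
192 50 49 48 49 49 50 52 65 91 112 118 109 99 94 96 96 94 92 92 92 92 90 89 86 85 87 88 92 96 100 104 108 111 112 117 118 122 123 125 128 127 123 112 96 92 99 110 113 114 112 110 100 84 97 150 189 178 115 62 51 48 50
196 49 49 49 49 50 48 49 52 62 78 87 87 78 69 64 59 56 53 52 59 72 83 92 99 105 110 112 116 117 120 123 124 127 128 127 127 127 125 123 122 118 118 115 112 106 94 85 86 98 101 101 100 98 92 89 99 105 93 66 52 50 51
200 48 50 50 48
[... 1801 characters left out ...]
 end of back plate
[[244.08, 159.35], [244.25, 180.53], [218.72, 192.04], [218.32, 182.07]]
162 173 173 173 173 172 171 176 179 136 82 84 83 124 136 134 139
168 178 173 169 166 170 172 174 178 144 84 31 40 87 82 55 91
174 180 165 156 146 165 149 142 160 167 88 50 19 14 38 89 61
180 145 144 146 144 150 148 148 158 170 85 90 98 106 99 101 93
222 248 247 247 248 248 251 246 150 156 143 147 148 145 144 144 151 132 32 25 32 30 26 20 22
225 249 248 248 249 248 231 146 146 145 144 148 148 147 147 141 79 23 30 30 26 17 17 26 31
232 254 248 209 145 147 146 147 145 146 144 146 143 117 92 91 66 29 17 17 19 17 20 17 19
238 156 161 143 145 144 145 146 148 142 116 93 94 98 97 96 95 99 93 59 25 20 17 22 28
```

```bash
python3 - <<'E'
from h import *
from scipy.ndimage import map_coordinates as mc
def prof(img,n,q,x,z,ys):
    uv=proj(n,W(q,[[x,y,z] for y in ys])); return mc(img,[uv[:,1],uv[:,0]],order=1)
def cross(img,n,q,x,z,s):
    ys=np.arange(65,106,.5); p=prof(img,n,q,x,z,s*ys); lo,hi=p[-12:].min(),p[:8].max(); h=(lo+hi)/2
    i=np.argmax(p<h); return round(s*ys[i],1),int(lo),int(hi)
T0=cv2.cvtColor(cv2.imread("pics/top0.png"),6).astype(float);T=cv2.cvtColor(cv2.imread("pics/top2.png"),6).astype(float)
q0=[.5026,-.3222,-.5546,0];q=[.4736,.1777,-.028,.1316]
for x in(-35,-20,0,20,35): print(x,"before",cross(T0,"top",q0,x,35,1),cross(T0,"top",q0,x,35,-1),"now",cross(T,"top",q,x,35,1),cross(T,"top",q,x,35,-1))
E
```

```text
-35 before (np.float64(89.5), 79, 248) (np.float64(-86.5), 56, 249) now (np.float64(90.0), 52, 252) (np.float64(-77.5), 115, 238)
-20 before (np.float64(90.0), 63, 249) (np.float64(-86.5), 57, 249) now (np.float64(90.0), 53, 250) (np.float64(-86.5), 89, 252)
0 before (np.float64(90.0), 60, 249) (np.float64(-86.5), 54, 250) now (np.float64(94.0), 51, 98) (np.float64(-72.5), 51, 243)
20 before (np.float64(90.0), 60, 246) (np.float64(-86.0), 59, 241) now (np.float64(92.0), 51, 124) (np.float64(-84.0), 50, 122)
35 before (np.float64(90.5), 61, 214) (np.float64(-85.5), 61, 203) now (np.float64(82.0), 50, 118) (np.float64(-83.0), 49, 214)
```

arm_command --pt "-0.002 0.02 0 0 0 0" --pt "0 0.03 0 0 0 0" --pt "0 0.03 0 0 0 0" --pt "0 0.03 0 0 0 0" --pt "0 0.02 0 0 0 0" --pt "0 0 0 0 0 0" --pt "0 0 0 0 0 0"

```text
time: 7.7
tcp_pos: [0.4869, 0.176, 0.3464]
orientation: [-2.25, -2.191, 0.001]
wrist_force: [-0.2, 0.2, -3.9]
gripper_width: 0.0089
grip_force: 88.2
```

arm_command --pt "0 0.006 0 0 0 0" --pt "0 0.006 0 0 0 0" --pt "0 0.006 0 0 0 0" --pt "0 0 0 0 0 0"

```text
time: 8.1
tcp_pos: [0.496, 0.176, 0.3469]
orientation: [2.25, 2.192, 0.001]
wrist_force: [0.4, 0.1, -2.4]
gripper_width: 0.0091
grip_force: 88.2
```

arm_command --pt "0 0.006 0 0 0 0" --pt "0 0.006 0 0 0 0" --pt "0 0 0 0 0 0"

```text
time: 8.4
tcp_pos: [0.5022, 0.1758, 0.3468]
orientation: [2.25, 2.192, 0.001]
wrist_force: [-0.8, 0.0, -2.7]
gripper_width: 0.0092
grip_force: 88.2
```

arm_command --pt "0 0.006 0 0 0 0" --pt "0 0.006 0 0 0 0" --pt "0 0 0 0 0 0"

```text
time: 8.7
tcp_pos: [0.5081, 0.1756, 0.3467]
orientation: [2.25, 2.192, 0.0]
wrist_force: [0.2, -0.2, -3.2]
gripper_width: 0.0092
grip_force: 88.2
```

arm_command --pt "0 0.004 0 0 0 0" --pt "0 0.004 0 0 0 0" --pt "0 0 0 0 0 0"

```text
time: 9.0
tcp_pos: [0.5101, 0.1754, 0.3456]
orientation: [-2.246, -2.191, 0.009]
wrist_force: [-6.6, 0.3, -1.8]
gripper_width: 0.0087
grip_force: 88.6
```

arm_command --pt "0 -0.002 0.004 0 0 0" --pt "0 0 0.006 0 0 0" --pt "0 0 0.006 0 0 0" --pt "0 0 0 0 0 0"

```text
time: 9.4
tcp_pos: [0.5095, 0.1755, 0.3375]
orientation: [-2.248, -2.191, 0.006]
wrist_force: [-5.2, 0.1, -2.1]
gripper_width: 0.0087
grip_force: 88.3
```

arm_command --pt "0 0 0.006 0 0 0" --pt "0 0 0.006 0 0 0" --pt "0 0 0 0 0 0"

```text
time: 9.7
tcp_pos: [0.5091, 0.1759, 0.3323]
orientation: [-2.247, -2.189, 0.006]
wrist_force: [-9.2, 2.4, 1.0]
gripper_width: 0.0089
grip_force: 88.9
```

arm_command --pt "0 0 0.006 0 0 0" --pt "0 0 0.006 0 0 0" --pt "0 0 0 0 0 0"

```text
time: 10.0
tcp_pos: [0.5095, 0.1756, 0.3252]
orientation: [-2.248, -2.191, 0.006]
wrist_force: [-4.3, 2.3, -5.9]
gripper_width: 0.0091
grip_force: 87.7
```

arm_command --pt "0 0 0.005 0 0 0" --pt "0 0 0 0 0 0"

```text
time: 10.2
tcp_pos: [0.5097, 0.1754, 0.3234]
orientation: [-2.248, -2.192, 0.006]
wrist_force: [-6.7, 0.3, -2.3]
gripper_width: 0.0088
grip_force: 88.5
```

arm_command --pt "0 0 0.004 0 0 0" --pt "0 0 0 0 0 0"

```text
time: 10.4
tcp_pos: [0.5098, 0.1754, 0.3223]
orientation: [-2.248, -2.192, 0.006]
wrist_force: [-9.3, -0.0, -0.1]
gripper_width: 0.0087
grip_force: 89.0
```

arm_command --pt "0 0 0.004 0 0 0" --pt "0 0 0 0 0 0"

```text
time: 10.6
tcp_pos: [0.5098, 0.1754, 0.3219]
orientation: [-2.247, -2.193, 0.006]
wrist_force: [-12.6, -1.2, 10.0]
gripper_width: 0.0089
grip_force: 90.2
```

Resistance starts right at the predicted home height (TCP z 0.322). I'll release and retract upward.

arm_command --pt "0 0 -0.002 0 0 0" --pt "0 0 0 0 0 0" --pt "0 0 0 0 0 0" --pt "0 0 0 0 0 0" --pt "0 0 0 0 0 0" --pt "0 0 0 0 0 0" --pt "0 0 0 0 0 0" --gripper 0

```text
time: 11.3
tcp_pos: [0.5108, 0.1755, 0.3211]
orientation: [2.25, 2.192, 0.0]
wrist_force: [-0.1, 0.7, 0.9]
gripper_width: 0.0855
grip_force: 0.0
```

arm_command --pt "0 0 -0.03 0 0 0" --pt "0 0 -0.06 0 0 0" --pt "0 0 -0.08 0 0 0" --pt "0 0 -0.08 0 0 0" --pt "0 -0.06 0 0 0 0" --pt "0 -0.08 0 0 0 0" --pt "0 -0.08 0 0 0 0" --pt "0 -0.08 0 0 0 0"

```text
time: 12.1
tcp_pos: [0.3593, 0.1794, 0.4473]
orientation: [2.251, 2.191, 0.002]
wrist_force: [0.1, 1.5, -0.3]
gripper_width: 0.0859
grip_force: 0.0
```

```bash
python3 - <<'E'
from h import *
import numpy as np
for n in("scene","top"): cv2.imwrite(f"pics/{n}3.png",snapshot(n)[:,:,::-1])
print(np.round(get_state()["tcp_pos"],4))
c,s=np.cos(-.028),np.sin(-.028)
q=[.6172-.055*c,.1737-.055*s,-.028,.105]
a=big(cv2.imread("pics/scene3.png"),(205,125),57,85,7);a0=a.copy();b=big(cv2.imread("pics/top3.png"),(182,170),57,85,7)
ov(a,"scene",(205,125),7,q,SHELF,(0,0,255));ov(b,"top",(182,170),7,q,SHELF,(0,0,255))
cv2.imwrite("pics/o6.png",np.hstack([a,b]))
S=cv2.cvtColor(cv2.imread("pics/scene3.png"),6)
print(np.round(proj("scene",W(q,[[-55,-85,0],[55,-85,0],[0,-85,0],[55,-85,76],[55,0,76]])),1).tolist())
E
```

```text
[0.3567 0.1792 0.4463]
[[239.6, 189.9], [263.1, 179.0], [251.6, 184.3], [263.4, 158.8], [245.7, 151.4]]
```

View pics/o6.png

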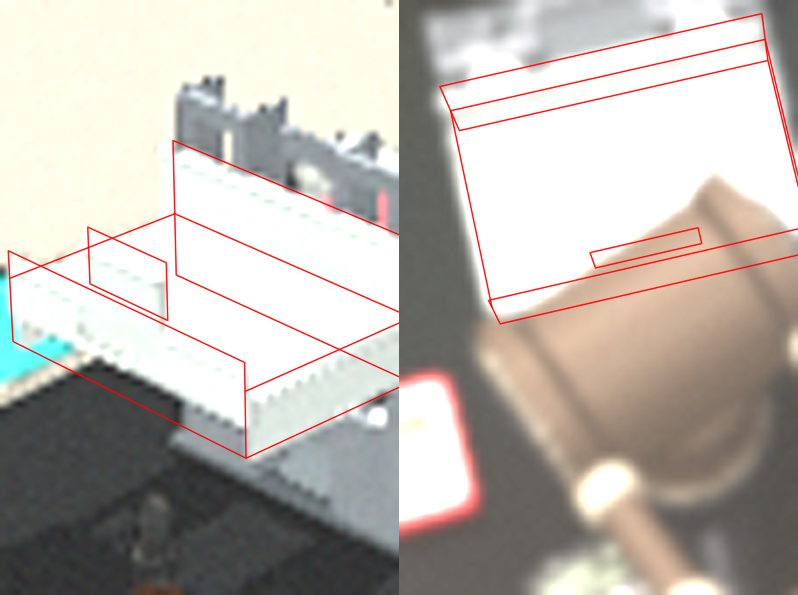

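The shelf sits in the scene where the home model predicts, not 9–14 mm higher. I'll confirm the height to subpixel numerically and get the bottle pick numbers. The final picture is saved for the end.

```bash
python3 - <<'E'
from h import *
S=cv2.cvtColor(cv2.imread("pics/scene3.png"),6).astype(int)
c,s=np.cos(-.028),np.sin(-.028); q=[.6172-.055*c,.1737-.055*s,-.028,.105]
def line(a,b,u):
    p=proj("scene",W(q,[a,b])); return round(float(np.interp(u,p[:,0],p[:,1])),1)
for u in(236,240,244,248,252,256,260): print(u,"backtop pred",line((55,85,76),(55,-85,76),u),int(line((55,85,76),(55,-85,76),u))-6,*S[int(line((55,85,76),(55,-85,76),u))-6:][:13,u])
for u in(242,246,250,254,258): v=line((-55,-85,0),(55,-85,0),u); print(u,"skirt pred",v,int(v)-6,*S[int(v)-6:int(v)+7,u])
go((.446,.091,.19),-.028+np.pi/2-np.pi/2)
go((.446,.091,.19),np.pi/2); print(np.round(get_state()["joints"],2))
E
```

```text
236 backtop pred 147.4 141 95 96 89 76 75 77 70 128 227 161 167 171 170
240 backtop pred 149.0 143 80 81 83 84 81 84 94 169 226 166 169 169 169
244 backtop pred 150.7 144 82 82 80 83 83 83 78 155 249 177 167 169 168
248 backtop pred 152.4 146 95 101 125 158 148 127 135 203 246 157 166 169 168
252 backtop pred 154.0 148 91 93 98 120 106 107 109 149 193 167 171 170 171
256 backtop pred 155.7 149 95 92 88 81 83 79 76 154 246 181 170 172 169
260 backtop pred 157.4 151 94 98 105 103 102 105 103 157 200 167 173 174 170
242 skirt pred 188.8 182 162 144 145 146 147 146 147 146 109 80 73 64 63
246 skirt pred 186.9 180 159 143 146 150 147 145 147 143 112 93 99 107 105
250 skirt pred 185.1 179 148 145 147 144 146 148 140 114 91 97 103 105 104
254 skirt pred 183.2 177 145 147 148 146 145 149 142 118 96 95 100 99 96
258 skirt pred 181.4 175 146 147 144 146 148 150 130 53 168 251 160 90 94
t 12.2 tcp [0.3567 0.1792 0.4463] shift/.5 [-0.1719  0.1833  0.2021] turn/2pi [-0.0003 -0.0003 -0.2494] Rows turn 10.447876597492042
axes x,y [[0.024, 1.0, -0.0], [1.0, -0.024, -0.002]] F [ 0.7 -0.6 -0.4] w 0.085
t 12.2 tcp [0.3567 0.1792 0.4463] shift/.5 [-0.1719  0.1833  0.2021] turn/2pi [-0.0004  0.     -0.0039] Rows turn 0.16328561886477078
axes x,y [[0.024, 1.0, -0.0], [1.0, -0.024, -0.002]] F [ 0.7 -0.6 -0.4] w 0.085
[ 0.36 -0.19  2.08  0.    1.26  0.38]
```

Confirmed home: the back edge is within about 1 mm and the front sags about 3 mm, as expected. Now the bottle: turn so the fingers close along y, then go above it.

arm_command --pt "0 0 0 0 0 -0.022" --pt "0 0 0 0 0 -0.022" --pt "0 0 0 0 0 -0.022" --pt "0 0 0 0 0 -0.022" --pt "0 0 0 0 0 -0.022" --pt "0 0 0 0 0 -0.022"

```text
time: 12.8
tcp_pos: [0.3616, 0.1795, 0.4474]
orientation: [1.168, 2.915, 0.002]
wrist_force: [-0.4, -0.3, -0.4]
gripper_width: 0.0855
grip_force: 0.0
```

arm_command --pt "0 0 0 0 0 -0.022" --pt "0 0 0 0 0 -0.022" --pt "0 0 0 0 0 -0.022" --pt "0 0 0 0 0 -0.022" --pt "0 0 0 0 0 -0.022" --pt "0 0 0 0 0 -0.007" --pt "0 0 0 0 0 0"

```text
time: 13.5
tcp_pos: [0.3615, 0.1795, 0.4472]
orientation: [0.052, 3.139, 0.001]
wrist_force: [0.6, 0.6, -0.0]
gripper_width: 0.0849
grip_force: 0.0
```

arm_command --pt "-0.04 -0.04 0 0 0 0" --pt "-0.05 -0.05 0 0 0 0" --pt "-0.05 -0.05 0 0 0 0" --pt "-0.039 -0.036 0.05 0 0 0" --pt "0 0 0.08 0 0 0" --pt "0 0 0.07 0 0 0" --pt "0 0 0 0 0 0"

```text
time: 14.2
tcp_pos: [0.4454, 0.0879, 0.3418]
orientation: [-0.054, -3.131, 0.002]
wrist_force: [0.0, 0.1, -0.6]
gripper_width: 0.0853
grip_force: 0.0
```

```bash
python3 - <<'E'
from h import *
go((.446,.091,.058),-.028+np.pi); print(np.round(get_state()["joints"],2))
E
```

```text
t 14.2 tcp [0.4454 0.0879 0.3418] shift/.5 [-0.0038  0.0066  0.2576] turn/2pi [-0.0002 -0.0017 -0.001 ] Rows turn 0.08320297387341954
axes x,y [[-0.999, 0.034, 0.011], [0.034, 0.999, -0.002]] F [ 0.   0.1 -0.6] w 0.0853
[ 0.1   0.05  2.07 -0.    1.02 -1.44]
```

arm_command --pt "-0.001 0.006 0.04 0 0 0" --pt "0 0 0.06 0 0 0" --pt "0 0 0.06 0 0 0" --pt "0 0 0.05 0 0 0" --pt "0 0 0.03 0 0 0" --pt "0 0 0.015 0 0 0" --pt "0 0 0 0 0 0" --pt "0 0 0 0 0 0"

```text
time: 15.0
tcp_pos: [0.4491, 0.0918, 0.2201]
orientation: [0.051, 3.138, 0.001]
wrist_force: [-0.6, 0.2, -0.1]
gripper_width: 0.0857
grip_force: 0.0
```

arm_command --pt "0 0 0 0 0 0" --pt "0 0 0 0 0 0" --pt "0 0 0 0 0 0" --pt "0 0 0 0 0 0" --pt "0 0 0 0 0 0" --pt "0 0 0 0 0 0" --pt "0 0 0 0 0 0" --pt "0 0 0 0 0 0" --gripper 1 --force 25

```text
time: 15.8
tcp_pos: [0.45, 0.0929, 0.2212]
orientation: [0.054, 3.135, 0.006]
wrist_force: [-1.0, 5.2, 11.8]
gripper_width: 0.0285
grip_force: 24.8
```

```bash
python3 - <<'E'
from h import *
rk=[.6172,.1737,-.028,0]
go((.446,.091,.058),-.028+np.pi)
for n in("scene","top"): cv2.imwrite(f"pics/{n}4.png",snapshot(n)[:,:,::-1])
E
```

```text
t 15.8 tcp [0.45   0.0929 0.2212] shift/.5 [ 0.008  -0.0041  0.0163] turn/2pi [ 0.0006  0.0009 -0.001 ] Rows turn 0.0631586613952289
axes x,y [[-0.999, 0.035, -0.006], [0.034, 0.999, 0.004]] F [-1.   5.2 11.8] w 0.0285
```

The grip width is 28.5 mm, not 36, and there's an upward force, so the pads are probably on the shoulder. I'll use the last picture to check this before doing anything.

```bash
python3 - <<'E'
from h import *
a=[big(cv2.imread(f"pics/{f}.png"),o,44,80,6) for f,o in(("scene4",(205,155)),("scene3",(205,155)),("top4",(225,195)))]
BOT=[[(r*np.cos(t),r*np.sin(t),z) for t in np.linspace(0,6.3,25)] for r,z in((18,0),(18,66),(11.5,81),(7.5,108))]
for i,(n,o) in enumerate((("scene",(205,155)),("scene",(205,155)),("top",(225,195)))): ov(a[i],n,o,6,[.446,.091,0,0],BOT,(0,255,0))
cv2.imwrite("pics/o7.png",np.hstack(a))
E
```

```text
(no output)
```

View pics/o7.png

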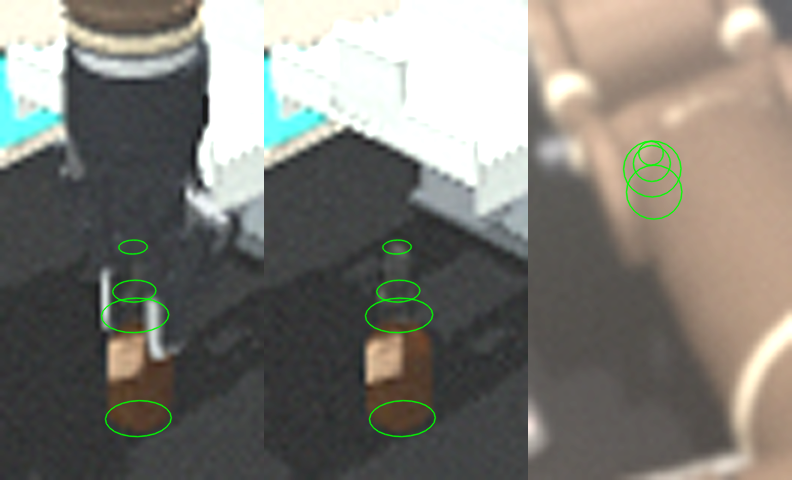

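The bottle is upright and close to its fitted position (green rings, body centre about (138,370)). The pads sit high on the tapering shoulder. I'll open, lower 8 mm and regrip.

arm_command --pt "0 0 0 0 0 0" --pt "0 0 0 0 0 0" --pt "0 0 0 0 0 0" --pt "0 0 0 0 0 0" --pt "0 0 0 0 0 0" --pt "0 0 0 0 0 0" --pt "0 0 0 0 0 0" --gripper 0

```text
time: 16.6
tcp_pos: [0.4479, 0.0915, 0.2185]
orientation: [-0.051, -3.141, 0.0]
wrist_force: [-0.4, 0.4, -0.7]
gripper_width: 0.0854
grip_force: 0.0
```

```bash
python3 - <<'E'
from h import *
go((.449,.091,.057),-.028+np.pi)
A=cv2.cvtColor(cv2.imread("pics/scene3.png"),6).astype(int);n=snapshot("scene");cv2.imwrite("pics/scene5.png",n[:,:,::-1]);B=cv2.cvtColor(n,7).astype(int)
for v in(212,216,220,223): print(v,*A[v,218:238],"|",*B[v,218:238])
E
```

```text
t 16.6 tcp [0.4479 0.0915 0.2185] shift/.5 [-0.0023 -0.001   0.0131] turn/2pi [-0.     -0.     -0.0007] Rows turn 0.0313852573018889
axes x,y [[-0.999, 0.033, 0.0], [0.033, 0.999, -0.0]] F [-0.4  0.4 -0.7] w 0.0854
212 18 19 19 24 83 118 105 94 93 87 40 36 37 38 29 20 18 22 17 14 | 22 16 21 17 31 79 116 103 95 100 56 37 40 39 41 23 11 104 131 54
216 14 18 15 19 110 113 109 108 98 78 33 28 33 26 27 18 18 20 16 25 | 18 18 19 18 42 111 110 102 104 107 57 29 30 27 29 21 17 18 13 33
220 18 20 20 23 30 32 35 30 31 29 30 27 30 29 27 21 19 19 20 19 | 18 16 17 21 17 28 32 34 31 28 31 29 28 28 30 26 23 22 17 16
223 24 19 20 17 29 32 32 32 30 29 29 24 29 29 29 22 19 23 22 25 | 16 22 21 21 23 30 33 32 33 30 32 30 32 30 33 24 18 21 22 27
```

arm_command --pt "-0.002 0 0.007 0 0 0" --pt "0 0 0.007 0 0 0" --pt "0 0 0 0 0 0" --pt "0 0 0 0 0 0"

```text
time: 17.05
tcp_pos: [0.4488, 0.0915, 0.2114]
orientation: [-0.051, -3.14, 0.0]
wrist_force: [0.1, -0.2, 0.5]
gripper_width: 0.0852
grip_force: 0.0
```

arm_command --pt "0 0 0 0 0 0" --pt "0 0 0 0 0 0" --pt "0 0 0 0 0 0" --pt "0 0 0 0 0 0" --pt "0 0 0 0 0 0" --pt "0 0 0 0 0 0" --pt "0 0 0 0 0 0" --pt "0 0 0 0 0 0" --gripper 1 --force 25

```text
time: 17.85
tcp_pos: [0.4492, 0.0916, 0.2119]
orientation: [0.051, 3.141, 0.0]
wrist_force: [0.2, -0.0, 2.2]
gripper_width: 0.033
grip_force: 24.8
```

Width 33 mm with little vertical force, so it's a secure hold below the shoulder. I'll lift and check, then carry it over the shelf.

arm_command --pt "0 0 -0.01 0 0 0" --pt "0 0 -0.02 0 0 0" --pt "0 0 -0.04 0 0 0" --pt "0 0 -0.06 0 0 0" --pt "0 0 -0.07 0 0 0" --pt "0 0 -0.07 0 0 0" --pt "0 0 -0.07 0 0 0" --pt "0 0 -0.07 0 0 0"

```text
time: 18.65
tcp_pos: [0.4483, 0.0915, 0.4186]
orientation: [0.051, 3.141, 0.0]
wrist_force: [0.4, 0.7, -1.4]
gripper_width: 0.0331
grip_force: 24.9
```

arm_command --pt "0 0 -0.02 0 0 0" --pt "0 0 0 0 0 0" --pt "0 0 0 0 0 0"

```text
time: 18.95
tcp_pos: [0.4482, 0.0915, 0.4253]
orientation: [-0.051, -3.139, 0.0]
wrist_force: [-0.8, 0.6, -1.4]
gripper_width: 0.0331
grip_force: 24.9
```

```bash
python3 - <<'E'
from h import *
go((.567,.175,.270),-.028+np.pi)
im=snapshot("scene");cv2.imwrite("pics/scene6.png",im[:,:,::-1]);s=get_state();g=np.array(s["tcp_pos"])
BOT=[(0,0,0),(0,0,66)]
print(np.round(proj("scene",W([g[0],g[1],0,g[2]-.2119],BOT)),1).tolist())
h=cv2.cvtColor(im,cv2.COLOR_RGB2HSV); m=((h[...,0]<15)&(h[...,1]>120)&(h[...,2]>30)&(h[...,2]<150)).astype(np.uint8)
n,l,st,c=cv2.connectedComponentsWithStats(m)
for i in range(1,n):
    if st[i,4]>25: print(st[i],np.round(c[i],1))
E
```

```text
t 18.95 tcp [0.4482 0.0915 0.4253] shift/.5 [-2.320e-01  1.747e-01  1.000e-04] turn/2pi [-0.0001 -0.0004 -0.0007] Rows turn 0.03454047203177122
axes x,y [[-0.999, 0.033, 0.002], [0.033, 0.999, -0.0]] F [-0.8  0.6 -1.4] w 0.0331
[[226.1, 165.6], [225.5, 145.7]]
```

```bash
python3 - <<'E'
from h import *
B=cv2.cvtColor(cv2.imread("pics/scene6.png"),6).astype(int)
for v in range(142,174,2): print(v,*B[v,212:242])
E
```

```text
142 163 162 162 164 164 171 70 133 57 21 23 25 31 21 31 32 29 31 29 25 29 30 27 27 23 19 24 24 37 82
144 165 162 164 162 168 169 53 129 53 14 20 26 20 24 25 20 30 23 23 29 27 24 25 27 40 174 111 99 81 85
146 164 164 165 163 164 167 81 130 55 15 22 27 24 27 25 15 138 128 46 26 21 26 22 65 79 167 101 94 85 82
148 164 164 165 165 161 165 165 146 55 16 18 25 25 36 15 8 130 129 64 28 23 30 16 131 133 158 101 92 80 80
150 162 165 164 167 161 164 168 135 61 22 29 36 33 36 29 15 132 127 57 27 23 35 16 126 161 186 198 169 168 177
152 166 162 164 161 163 164 168 94 81 48 40 45 69 96 109 30 126 126 57 26 24 28 18 129 171 171 170 168 164 157
154 162 163 164 163 165 164 165 167 156 120 106 97 103 106 91 22 99 127 57 26 31 29 57 168 173 169 171 168 169 170
156 163 164 165 164 163 162 162 170 70 104 106 104 100 98 82 99 103 123 118 115 150 151 173 173 171 170 174 169 169 170
158 164 163 161 164 160 177 175 165 82 107 115 104 105 106 111 120 118 120 115 111 166 174 170 167 168 167 171 168 169 169
160 163 163 164 161 176 221 250 254 243 162 133 127 122 116 118 119 117 120 115 113 180 183 184 180 182 175 168 169 169 167
162 156 135 193 255 206 164 163 165 123 120 158 178 187 187 146 138 126 119 115 129 184 183 183 184 181 184 184 182 183 182
164 254 252 249 251 212 170 168 168 131 111 109 110 104 113 143 164 124 117 110 125 216 185 178 179 184 182 183 183 182 185
166 161 176 234 247 228 174 164 167 169 143 120 115 110 107 110 98 89 127 186 246 250 251 253 219 184 181 182 184 181 184
168 169 166 167 168 163 168 165 167 167 167 167 170 158 157 162 151 142 248 252 248 247 247 247 248 250 252 220 216 219 185
170 168 169 168 167 165 164 165 166 163 166 163 164 165 168 169 156 137 218 249 248 247 247 247 247 247 248 248 248 249 252
172 154 163 170 169 134 152 158 165 164 163 163 166 163 165 164 162 165 238 251 248 248 248 248 248 247 248 248 249 251 184
```

The held bottle spans columns 220–231 with vertical sides and its base near row 167, so it's upright. Carry it over and lower.

arm_command --pt "-0.02 0.015 0 0 0 0" --pt "-0.04 0.03 0 0 0 0" --pt "-0.05 0.038 0 0 0 0" --pt "-0.05 0.038 0 0 0 0" --pt "-0.04 0.03 0 0 0 0" --pt "-0.032 0.024 0 0 0 0" --pt "0 0 0 0 0 0" --pt "0 0 0 0 0 0"

```text
time: 19.8
tcp_pos: [0.5677, 0.1756, 0.4246]
orientation: [-0.05, -3.137, 0.002]
wrist_force: [0.6, -0.2, 0.0]
gripper_width: 0.0331
grip_force: 24.9
```

arm_command --pt "0 0 0.02 0 0 0" --pt "0 0 0.04 0 0 0" --pt "0 0 0.04 0 0 0" --pt "0 0 0.02 0 0 0" --pt "0 0 0.01 0 0 0" --pt "0 0 0 0 0 0" --pt "0 0 0 0 0 0"

```text
time: 20.5
tcp_pos: [0.568, 0.1752, 0.3625]
orientation: [0.051, 3.14, 0.001]
wrist_force: [0.5, -0.4, -0.7]
gripper_width: 0.033
grip_force: 24.9
```

arm_command --pt "0 0 0.008 0 0 0" --pt "0 0 0.008 0 0 0" --pt "0 0 0 0 0 0" --pt "0 0 0 0 0 0"

```text
time: 20.9
tcp_pos: [0.5677, 0.1752, 0.3536]
orientation: [-0.051, -3.141, 0.0]
wrist_force: [-0.4, -0.0, -1.2]
gripper_width: 0.033
grip_force: 24.9
```

arm_command --pt "0 0 0.004 0 0 0" --pt "0 0 0 0 0 0" --pt "0 0 0 0 0 0"

```text
time: 21.2
tcp_pos: [0.5677, 0.1752, 0.3516]
orientation: [-0.051, -3.141, -0.0]
wrist_force: [-0.1, 0.8, -1.0]
gripper_width: 0.0329
grip_force: 24.9
```

arm_command --pt "0 0 0.004 0 0 0" --pt "0 0 0 0 0 0" --pt "0 0 0 0 0 0"

```text
time: 21.5
tcp_pos: [0.5679, 0.1753, 0.3501]
orientation: [0.051, 3.141, 0.0]
wrist_force: [-0.8, -0.2, 1.4]
gripper_width: 0.0331
grip_force: 25.1
```

arm_command --pt "0 0 0.002 0 0 0" --pt "0 0 0 0 0 0" --pt "0 0 0 0 0 0"

```text
time: 21.8
tcp_pos: [0.5681, 0.1753, 0.35]
orientation: [0.051, 3.14, 0.001]
wrist_force: [-1.3, 0.3, 5.5]
gripper_width: 0.0331
grip_force: 25.4
```

arm_command --pt "0 0 0 0 0 0" --pt "0 0 0 0 0 0" --pt "0 0 0 0 0 0" --pt "0 0 0 0 0 0" --pt "0 0 0 0 0 0" --pt "0 0 0 0 0 0" --pt "0 0 0 0 0 0" --pt "0 0 0 0 0 0" --gripper 0

```text
time: 22.6
tcp_pos: [0.5678, 0.1752, 0.3487]
orientation: [0.051, 3.141, 0.0]
wrist_force: [-0.3, -0.3, -0.6]
gripper_width: 0.0853
grip_force: 0.0
```

arm_command --pt "0 0 -0.02 0 0 0" --pt "0 0 -0.04 0 0 0" --pt "0 0 -0.06 0 0 0" --pt "0 0 -0.08 0 0 0" --pt "0 0 -0.08 0 0 0" --pt "0.06 0 0 0 0 0" --pt "0.08 0 0 0 0 0" --pt "0.08 0 0 0 0 0"

```text
time: 23.4
tcp_pos: [0.4568, 0.1787, 0.49]
orientation: [0.052, 3.139, 0.001]
wrist_force: [-0.3, 1.0, 0.2]
gripper_width: 0.0855
grip_force: 0.0
```

arm_command --pt "0.08 0 0 0 0 0" --pt "0.08 0 0 0 0 0" --pt "0 0 0 0 0 0" --pt "0 0 0 0 0 0" --pt "0 0 0 0 0 0"

```text
time: 23.9
tcp_pos: [0.3787, 0.1815, 0.4897]
orientation: [0.051, 3.139, 0.001]
wrist_force: [-0.1, -0.2, -0.3]
gripper_width: 0.0854
grip_force: 0.0
```

```bash
python3 - <<'E'
from h import *
im=snapshot("scene");cv2.imwrite("pics/scene7.png",im[:,:,::-1]);cv2.imwrite("pics/top7.png",snapshot("top")[:,:,::-1])
print(np.round(get_state()["tcp_pos"],3))
S=cv2.cvtColor(im,7).astype(int);A=cv2.cvtColor(cv2.imread("pics/scene3.png"),6).astype(int)
print(np.round(proj("scene",W([.568,.175,0,.139],[[0,0,0],[0,0,66],[0,0,108]])),1).tolist())
for v in range(128,176,2): print(v,*S[v,236:256])
print("shelf edges before|after")
for u in(242,246,250,254): print(u,*A[180:193,u],"|",*S[180:193,u])
for u in(234,260): print(u,*A[143:163,u],"|",*S[143:163,u])
# bystanders: changed pixels vs first frame in the bench's left area
D=np.abs(im[:,:,::-1].astype(int)-cv2.imread("pics/scene0.png")).max(2)>40
ys,xs=np.nonzero(D); 
for nm,(x0,x1,y0,y1) in dict(notebook=(180,230,160,190),timer=(172,205,184,205),calc=(158,195,205,230),roll=(255,285,230,257),box=(270,350,180,245)).items(): print(nm,D[y0:y1,x0:x1].sum())
E
```

```text
[0.379 0.181 0.489]
[[235.4, 166.7], [235.1, 149.0], [234.9, 137.4]]
128 164 165 163 164 163 166 164 164 166 166 164 163 162 162 164 163 163 164 160 164
130 163 163 164 162 164 164 164 163 163 164 164 165 162 163 160 162 163 164 163 163
132 166 161 165 162 164 162 163 165 164 163 165 162 163 164 163 164 164 165 163 162
134 166 164 160 164 165 166 162 162 164 162 163 165 165 165 165 165 161 164 164 162
136 57 157 165 165 162 165 163 164 165 162 165 165 164 165 164 162 164 164 164 164
138 78 164 166 163 165 163 166 162 166 152 163 165 162 163 163 163 163 161 163 165
140 102 147 118 163 160 161 62 114 76 68 163 167 163 166 164 162 164 165 168 164
142 60 92 94 91 79 80 82 85 81 85 159 162 167 164 164 166 165 166 166 163
144 47 173 107 97 82 84 82 83 80 93 95 84 105 108 154 159 168 77 150 175
146 39 39 91 98 82 84 83 83 83 93 93 93 94 97 91 90 98 157 142 98
148 19 8 89 95 84 82 82 79 83 80 68 106 125 113 99 93 93 96 92 94
150 30 91 200 170 171 179 119 90 77 82 32 101 149 162 150 121 99 97 96 91
152 114 142 165 168 167 159 199 247 249 182 126 112 126 130 134 139 106 92 91 82
154 118 122 11
[... 1002 characters left out ...]
5 146 145 149 146 147 144 108 81 72
246 159 143 146 150 147 145 147 143 112 93 99 107 105 | 160 143 145 146 145 145 147 141 112 90 102 108 109
250 145 147 144 146 148 140 114 91 97 103 105 104 108 | 147 147 146 146 150 141 114 88 99 104 104 108 107
254 146 145 149 142 118 96 95 100 99 96 97 99 97 | 145 145 149 143 117 93 100 99 96 98 98 98 95
234 82 83 79 80 145 248 179 165 171 168 170 170 173 171 169 172 181 182 184 184 | 30 26 28 28 33 23 23 38 90 116 115 117 102 93 101 101 100 103 112 123
260 166 164 161 174 200 184 140 91 94 98 105 103 102 105 103 157 200 167 173 174 | 164 165 162 172 199 184 138 92 95 101 106 102 106 104 106 165 201 162 173 173
notebook 355
timer 0
calc 13
roll 0
box 64
```

```bash
python3 -c "
from workcell import *
print(close_job())"
```

```text
the job is handed in; nothing more can be done
None
```

The shelf hangs locked home in the upper slots, and the dropper bottle stands upright on it. I handed the job in at about 24 s. The timer and label roll show no change in the images; the notebook, calculator and white-box areas changed a little, which I put down to shadow and occlusion but didn't check closely, and I didn't compare the slide pack.

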